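# Square a marble blank into the corner of the marking-out board

## Task

Take the rubber-footed pusher from the rack and use it to nudge the marble plate home on the marking-out board: first against the long rail until its whole edge surely bears on it, then along the rail until its end surely bears on the face bar of the end stop, and leave it touching both. Move the plate with the pusher only, press gently so that the polished edges do not chip, then stand the pusher back in its well in the rack; leave the other tools alone.

Things in the scene. Friction and masses are not known exactly. Their poses are not given: they have to be found in the camera images.
- plate: Loose white marble blank, 130 (x) x 90 (y) x 15 mm, about 0.5 kg, flat on the board. Origin: centre of underside, z up. Starts within 0.22 rad of square, +y edge facing the rail, +x edge the stop, 10 to 80 mm clear of each. Takes 2 to 5 N to slide. Its edges chip if rail or stop bears on it with over 20 N or the pusher with over 25 N; bearing surely means 2 N or more on rail or stop for 0.5 s.
- board: Birch plywood marking-out board lying fixed on the bench, 340 (x) x 220 (y) x 18 mm thick. Origin at the centre of its underside; z up. Its top is 18 mm above the bench.
- rail: Aluminium rail fixed to the board's +y edge, 340 long x 26 wide x 22 mm high above the board. Immovable. Origin on the board's surface at mid-length of the rail's inner face, which the plate's +y edge must bear on; x along the rail towards the stop, y into the rail, away from the plate.
- stop: End stop clamped square on the rail, at places that vary: dark bracket, black knob over the rail (top 42 mm above the board); before it an aluminium face bar 100 long x 22 mm high. Origin on the board at the rail's inner face, on the bracket's inner face; x along the rail, away from the plate. The bar's face stands 14 to 32 mm before the origin (-x), locked, not reported: find it by feel.
- pusher: Setting stick, 100 mm long, 0.09 kg, standing upright in the rack: round black rubber foot 28 mm across x 25 mm high, 4 mm brass ferrule, then a square beech handle 24 x 24 mm to the top. Origin: centre of the foot's underside; z up the handle, x and y square to its flats. Grip it about 60 mm above the underside; the foot's side does the pushing.
- rack: Fixed wooden tool rack, 200 (x) x 80 (y) x 36 mm high. Origin at the centre of its underside. The pusher's square well is at x = -40 mm, a chisel stands in a round hole at x = +60 mm; both are 28 mm deep (their floor 8 mm above the bench).
- well (a point): Centre of the mouth of the pusher's square well (36 x 36 mm, 28 mm deep) at the rack's top face, 36 mm above the bench.
- chisel: Steel stone chisel, 128 mm long, 15 mm thick, standing in the rack's round hole. Leave alone. Origin at its lower end.
- rubstone: Grey and green rubbing stone lying on the bench, 100 x 50 x 27 mm. Leave alone. Origin at the centre of its underside.
- mallet: Round iron mason's mallet standing on its head beside the board, 64 mm across, 170 mm tall with its wooden handle up. Leave alone. Origin at the centre of its underside.
There are look-alikes about, which are no part of the job. Of the things like the plate, leave any that is purple; of the rest the larger one is meant. Leave any purple look-alike of the pusher alone.

How it is judged (in metres and radians):
On the way, in this order (a step that is already met when the one before it is completed fails the run):
1. the pusher presses the plate's long edge squarely onto the rail (more than 1.5 N on the rail) for 0.2 s (contact force between plate and rail above 1.5 N and contact force between pusher and plate above 1.5 N and angle between the x axis of plate and the x axis of rail, either way round below 0.03 rad), for 0.2 s.
2. the pusher presses the plate's short edge onto the stop's face bar (more than 1.5 N on the stop) for 0.2 s, the plate still along the rail (contact force between plate and stop above 1.5 N and contact force between pusher and plate above 1.5 N and angle between the x axis of plate and the x axis of rail, either way round below 0.05 rad), for 0.2 s.
At the end, for the whole second after the job is handed in: The plate lies flat and at rest on the board, its long edge within 1.5 mm of the rail and parallel to it within 0.02 rad, its short edge within 1.5 mm of the stop's face bar; the pusher stands upright (within 0.2 rad) at the bottom of its well in the rack, at rest (y of plate in the frame of rail above -0.0465 m and x of bar_c0 in the frame of plate below 0.0725 m and angle between the x axis of plate and the x axis of rail, either way round below 0.02 rad and angle between plate's own z axis and vertical below 0.03 rad and linear speed of plate below 0.01 m/s and horizontal distance between pusher and well below 0.008 m and height (world z) of pusher below 0.014 m and angle between pusher's own z axis and vertical below 0.2 rad and linear speed of pusher below 0.02 m/s); the robot touches nothing.
It fails at once if the rail or the stop presses on the plate with more than 20 N (edge chipped) (contact force between plate and rail above 20 N or contact force between plate and stop above 20 N).
It fails at once if the pusher presses on the plate with more than 25 N (contact force between pusher and plate above 25 N).
It fails at once if the robot itself touches the plate (contact force between any of the arm, the fingers and plate above 0.3 N).
It fails at once if the plate is tipped up off the board (angle between plate's own z axis and vertical above 0.1 rad).
It fails at once if another tool is disturbed (moved over 15 mm or tipped) (distance of any of chisel, rubstone, mallet from where it was at the start of the episode above 0.015 m or angle between mallet's own z axis and vertical above 0.2 rad).
It also fails if it takes over 72 s, if anything falls off the work surface, if the arm or the gripper's body presses on something with over 40 N, if the wrist force passes 120 N, or if a joint passes its speed limit or range.

## Robot

A 6-joint arm with a two-finger parallel gripper is mounted at the origin on the work surface. World frame = base frame: x ahead of the robot, y to its left, z up, the work surface at z = 0. Lengths are in mm, angles in degrees, forces in N, time in s.
With the tool pointing down it reaches from about 300 to 850 mm from the base axis. Payload 4.2 kg.
Tool frame: the origin (TCP) lies on the centre line of the jaws, within the pads' length; the fingertips stand 14 mm ahead of it and the grasp point (between the pads) lies 5 mm behind it (env.finger_overhang is the z of the fingertips in the tool frame, in mm); z points along the fingers, y is the line along which they close (so a half turn about z gives the same grasp; the last joint's range is limited). The gripper opens to 91 mm and grips with 3 to 60 N. Pads are 32 mm wide; open, the fingers measure 118 mm over their backs; the gripper's body (76 mm by 178 mm) begins 60 mm behind the grasp point.
Start: joints at [-74.083, 18.312, 89.639, -0, 72.044, -1.146], TCP at [168.718, -549.705, 227.976] pointing down, gripper open.
Joint ranges: [-177.97, 177.97], [-48.28, 115.42], [12.27, 149.76], [-77.06, 257.06], [2.81, 150.46], [-146.56, 146.56]. Speed limits (degrees/s): [147.25, 147.25, 180, 180, 180, 180].

## Interface

Orientations are given as [roll, pitch, yaw] about the fixed x, y, z axes, in that order (R = Rz(yaw) Ry(pitch) Rx(roll)).
In Python, from workcell import sensors, viewer, env gives the robot as it stands. The module is installed in compiled form; this text tells all that it offers.
- The arm moves only by the tool step_arm, never from a script. Its argument "plan" is one flat list of numbers, 6 for each row, row after row: the shift along the tool's x, y, z in cm, then the turn, a rotation vector about the tool's x, y, z in rad. In form: [x, y, z, wx, wy, wz, x, y, z, wx, wy, wz, ...]. A call has 1 to 5 rows; each row shifts and turns the commanded pose from where the row before left it, along the tool's axes as they then stand; what a row does not reach is not made up. A row lasts 1/12 s, in which the tool goes at most 41.7 mm and 7.16 degrees, less where a joint would pass 70% of its speed; a pose out of reach is approached as far as the arm can. A call is refused whole if a number of a shift passes 4.17 or a number of a turn 0.125, either way. A call with a gripper value outside its range is refused whole. "hand" is the finger opening in cm, from 0 to 9.12, set as the call begins (left out, the last holds). The fingers move at their own pace and stop on an object; "newtons" is the grip in N (left out, the last holds). Time passes only in rows, so rows that do not move let the fingers close. It gives the time, the measured TCP pose, the force, the opening and the grip force at its end, in the units of the state.
- sensors.state(): the state, without advancing time (a new reading comes with each control period).
- viewer.grab_frame(name): name is "side" or "top" or "wrist"; returns a dict with "img" (480x640x3 uint8, red, green, blue), "fx", "fy", "cx", "cy" (pixels), "k1" (the pictures are not rectified: a ray, as slopes to the right and down, at radius r is drawn at 1 + k1 r^2 times it, then the intrinsics apply), "position" and "attitude" of the camera in the world. Camera axes: x right, y down, z forward; pixel columns grow to the right and rows downward; lengths in mm; the calibration is good to about 2 mm. A picture is of the moment at which its call begins. There is no depth.
- env.job_done(): hands the job in; it is judged then, once.
Trained networks look in a picture, given as the dict that the camera call returned (one of the last four; its "shot" number tells which), for a name from the list of things; names that differ only in an ending like _2 or _b are one class to them, and where a whole thing is asked for, a point or a joint stands for the part that bears it (a point fixed in the world has none). Each returns a list of dicts, best first, with "score" (0 to 1); they miss things now and then, are a little off and sometimes report something else, mostly with a low value. They report only what shows in the picture. A call takes as long as a camera call. They do not tell look-alikes from the thing itself.
- viewer.boxes_of(name, picture): "location" ([column, row] in pixels, amid what is visible of it).
- viewer.pinpoint(name, picture): "location" ([column, row] in pixels: a listed point, or the origin of a listed thing).
The state is a dict: "time_s": time; "qpos": joint angles; "qvel": joint speeds; "effort": joint torques, N m; "ee_pos": TCP position; "ee_rot": TCP orientation; "force": force on the tool from outside, world axes, zero at the start; "torque": the same for the moment, N m; "gripper_width": finger opening in mm; "gripper_force": force on a finger pad.
Only numpy, scipy, OpenCV 4.12 (cv2) and the standard library are available. Lean on these libraries where they do the work, as an engineer would, in place of code of your own. Each camera call takes 0.05 s, during which the arm holds its last target. There are 200 camera calls.

## Working session

There is one attempt and no reset: what is moved stays moved. The work goes in short steps, Python scripts to look and compute and a tool call to move; the robot and the scene stay as the last step left them, time stands still between calls to the robot, and variables do not carry over. Pictures are saved under pics/ and viewed, at most 10 in all, crops included, and the job is handed in when it is done.

Besides the shell and the picture viewer there is one more tool, called as name(argument=value, ...) on one line, values as JSON. step_arm: Moves the arm, as the interface text tells. Its arguments: {"type":"object","properties":{"plan":{"type":"array","items":{"type":"number"}},"hand":{"type":"number"},"newtons":{"type":"number"}},"required":["plan"]}

```bash
mkdir -p pics
cat > h.py <<'E'
import numpy as np, cv2
from scipy.spatial.transform import Rotation as R
from workcell import sensors, viewer, env
def rot(p):
    a=np.array(p['attitude'],float)
    if a.shape==(3,3): return a
    if a.size==4: return R.from_quat(a).as_matrix()
    return R.from_euler('xyz',a,degrees=True).as_matrix()
def ray(p,uv):
    d=np.array([(uv[0]-p['cx'])/p['fx'],(uv[1]-p['cy'])/p['fy']]); s=d.copy()
    for _ in range(20): s=d/(1+p['k1']*(s@s))
    return rot(p)@np.r_[s,1]
def atz(p,uv,z):
    r=ray(p,uv); o=np.array(p['position'],float); return o+r*(z-o[2])/r[2]
def proj(p,X):
    c=rot(p).T@(np.array(X,float)-np.array(p['position'],float)); s=c[:2]/c[2]; s=s*(1+p['k1']*(s@s))
    return s*[p['fx'],p['fy']]+[p['cx'],p['cy']]
def save(p,n): cv2.imwrite('pics/'+n+'.png',p['img'][:,:,::-1])
E
python3 - <<'E'
from h import *
np.set_printoptions(precision=1,suppress=True)
Z=dict(plate=18,rail=18,stop=18,pusher=8,rack=0,well=36,chisel=8,rubstone=0,mallet=0,board=0)
print(sensors.state())
for n in ['top','side']:
    p=viewer.grab_frame(n); save(p,n+'0'); print(n,p['position'],p['attitude'],p['fx'],p['k1'])
    for k,z in Z.items():
        for d in viewer.pinpoint(k,p)[:3]: print(k,round(d['score'],2),np.array(d['location']),atz(p,d['location'],z))
E
```

```text
{'time_s': 0.0, 'qpos': array([-74.1,  18.4,  89.7,   0. ,  72. ,  -1.1]), 'qvel': array([-0. ,  0. ,  0.1,  0. ,  0. ,  0. ]), 'effort': array([  0. , -41.2, -23.2,   0.1,   0. ,  -0. ]), 'ee_pos': array([ 168.6, -549.2,  227.1]), 'ee_rot': array([-179.9,   -0. ,   17.1]), 'force': array([-0.8, -0.2, -0.6]), 'torque': array([-0.,  0.,  0.]), 'gripper_force': 0.0, 'gripper_width': 91.22421264318969}
top [ 374.8   54.8 1225.4] [-174.1   -0.6  -90.2] 456.62488059745175 -0.06637309612208377
plate 0.96 [248.3 330.9] [253.3 235.3  18. ]
plate 0.93 [444.6 199.1] [ 601.8 -289.5   18. ]
plate 0.7 [340.1 216.5] [554.4  -6.4  18. ]
rail 0.93 [316.7 194.2] [615.   56.1  18. ]
stop 0.74 [343.2 156. ] [720.4 -16.   18. ]
pusher 0.5 [161.3 268.3] [417.  472.3   8. ]
pusher 0.47 [208.5 258.1] [444.3 345.6   8. ]
rack 0.97 [206.1 241.2] [490.4 355.    0. ]
rack 0.57 [210.8 182.9] [650.7 346.1   0. ]
rack 0.34 [200.6 221.2] [544.9 371.3   0. ]
well 0.7 [202.9 255.8] [448.7 353.7  36. ]
well 0.66 [473.6 245.4] [ 474.5 -358.1   36. ]
chisel 0.53 [202.5 222.5] [540.3 364.    8. ]
rubstone 0.91 [474.1 24
[... 232 characters left out ...]
[248.1 245.7  18. ]
plate 0.81 [273.9 177. ] [ 602.1 -261.3   18. ]
plate 0.73 [205.6 236.6] [717.2   4.3  18. ]
rail 0.9 [239.3 254.3] [626.2  52.7  18. ]
rail 0.21 [272.  239.5] [562.5  -6.9  18. ]
stop 0.66 [203.7 233.1] [725.   -7.2  18. ]
pusher 0.85 [310.1 457.7] [416.4 483.6   8. ]
pusher 0.68 [300.2 379.8] [449.9 347.2   8. ]
rack 0.82 [277.8 381.3] [489.8 350.3   0. ]
rack 0.72 [303.4 373.7] [446.4 328.9   0. ]
well 0.92 [300.6 371.5] [449.2 348.5  36. ]
chisel 0.7 [246.2 383.1] [543.4 366.    8. ]
chisel 0.38 [270.3 242.6] [566.8  -6.7   8. ]
rubstone 0.66 [322.1 164.3] [ 480.4 -372.2    0. ]
mallet 0.69 [197.2 366.1] [641.3 338.    0. ]
board 0.65 [269.  244.8] [570.3  -7.4   0. ]
```

View pics/top0.png

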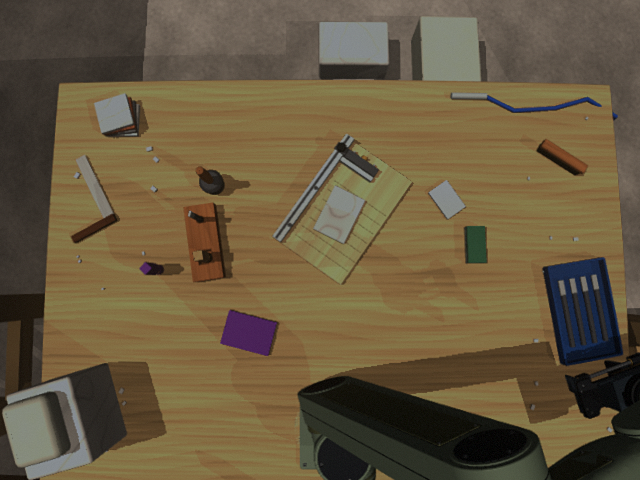

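View pics/side0.png

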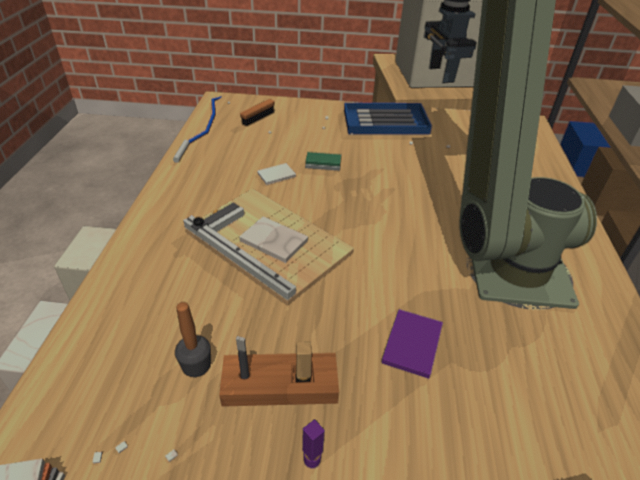

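The top view shows the board in the middle, with the rail on its upper-left side from (275,238) to (348,137), the stop at about (355,160) and the white plate at (340,215). The rack is at (205,242) with the beech pusher at (202,256). The purple plate (250,333), the purple pusher (150,268) and the small white plate (446,199) are decoys. The side view agrees. I'll look over the board with the wrist camera on the way.

step_arm(plan=[3.07,-2.51,-0.47,0,0,0,3.07,-2.51,-0.47,0,0,0,3.07,-2.51,-0.47,0,0,0,3.07,-2.51,-0.47,0,0,0,3.07,-2.51,-0.47,0,0,0])

```text
time_s: 1.52
ee_pos: [279.2, -383.1, 251.7]
ee_rot: [180.0, -0.0, 17.0]
force: [1.4, -0.1, -0.1]
gripper_width: 90.9
gripper_force: 0.0
```

step_arm(plan=[3.07,-2.51,-0.47,0,0,0,3.07,-2.51,-0.47,0,0,0,3.07,-2.51,-0.47,0,0,0,3.07,-2.51,-0.47,0,0,0,3.07,-2.51,-0.47,0,0,0])

```text
time_s: 1.93
ee_pos: [389.2, -217.9, 275.5]
ee_rot: [180.0, -0.0, 17.0]
force: [0.8, -1.3, 0.2]
gripper_width: 91.1
gripper_force: 0.0
```

step_arm(plan=[3.07,-2.51,-0.47,0,0,0,3.07,-2.51,-0.47,0,0,0,3.07,-2.51,-0.47,0,0,0,3.07,-2.51,-0.47,0,0,0,3.07,-2.51,-0.47,0,0,0])

```text
time_s: 2.35
ee_pos: [499.1, -52.7, 298.9]
ee_rot: [180.0, -0.0, 17.1]
force: [1.0, -0.6, -0.2]
gripper_width: 91.2
gripper_force: 0.0
```

Run:
```python
from h import *
np.set_printoptions(precision=1,suppress=True)
s=sensors.state();print(s['time_s'],s['ee_pos'],s['ee_rot'],s['force'])
p=viewer.grab_frame('wrist'); save(p,'w1'); print(p['position'],p['attitude'],p['fx'],p['k1'])
for k,z in dict(plate=18,rail=18,stop=18,board=0).items():
    for d in viewer.pinpoint(k,p)[:2]: print(k,round(d['score'],2),np.array(d['location']),atz(p,d['location'],z))
```

```text
2.35 [499.1 -52.7 298.9] [180.   -0.   17.1] [ 1.  -0.6 -0.2]
[566.3 -32.7 455. ] [165.5  -0.  -72.9] 361.24623696910993 -0.07431658560550883
plate 0.8 [524.8 181.7] [ 603.4 -285.1   18. ]
plate 0.77 [292.2 145.4] [558.7  -0.7  18. ]
rail 0.76 [262.7  73.9] [625.5  53.6  18. ]
stop 0.64 [342.8   5.3] [721.1 -11.3  18. ]
```

View pics/w1.png

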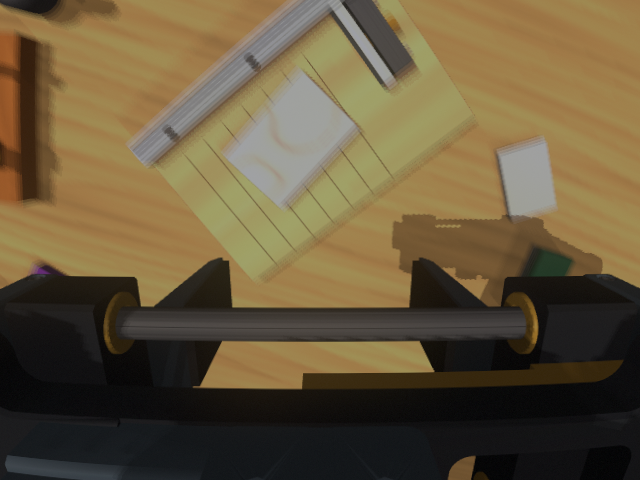

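The plate's corners are at about (302,68), (362,128), (287,208) and (225,155). The rail's inner face runs from (150,165) to (335,12) and the stop bar's face is near (360,45). The picture is blurred by motion, so I'll take a still one and rectify it.

```bash
cat > rect.py <<'E'
from h import *
# metric view in frame origin O, axis angle th, plane z; 2 px/mm, x right, y up
def rectify(p,O,th,z,xr,yr,s=2):
    W,H=int((xr[1]-xr[0])*s),int((yr[1]-yr[0])*s)
    c,n=np.cos(th),np.sin(th); mp=np.zeros((H,W,2),np.float32)
    X,Y=np.meshgrid(xr[0]+np.arange(W)/s, yr[1]-np.arange(H)/s)
    Pw=np.stack([O[0]+c*X-n*Y,O[1]+n*X+c*Y,np.full_like(X,z)],-1)-np.array(p['position'])
    C=Pw@rot(p); q=C[...,:2]/C[...,2:]; q=q*(1+p['k1']*(q**2).sum(-1,keepdims=True))
    mp=(q*[p['fx'],p['fy']]+[p['cx'],p['cy']]).astype(np.float32)
    return cv2.remap(p['img'],mp[...,0],mp[...,1],cv2.INTER_LINEAR)
E
python3 - <<'E'
from rect import *
np.set_printoptions(precision=1,suppress=True)
p=viewer.grab_frame('wrist'); import pickle; pickle.dump(p,open('w2.pkl','wb'))
th=np.radians(-36); O=(622,55)
a=rectify(p,O,th,33,(-190,190),(-150,20))
hsv=cv2.cvtColor(a,cv2.COLOR_RGB2HSV); m=((hsv[...,1]<55)&(hsv[...,2]>110)).astype(np.uint8)
m=cv2.morphologyEx(m,cv2.MORPH_OPEN,np.ones((7,7)))
for c in cv2.findContours(m,0,2)[0]:
    if cv2.contourArea(c)>3000:
        (u,v),wh,an=cv2.minAreaRect(c); print('rect centre rail-frame',u/2-190,20-v/2,np.array(wh)/2,an)
for d in viewer.pinpoint('rail',p)[:1]+viewer.pinpoint('stop',p)[:1]: print(atz(p,d['location'],18))
b=rectify(p,O,th,18,(-190,190),(-130,20))
o=np.vstack([a[:300],b[:300]]); cv2.imwrite('pics/r2.png',o[:600,:,::-1])
print(sensors.state()['ee_pos'])
E
```

```text
rect centre rail-frame -16.520263671875 -83.62837219238281 [ 89.5 129.8] 80.53767395019531
rect centre rail-frame 110.70022583007812 -49.474517822265625 [101.  12.] 89.45948028564453
rect centre rail-frame -58.24894714355469 7.414121627807617 [ 11.9 113.4] 89.2970199584961
rect centre rail-frame 59.502716064453125 8.784625053405762 [ 11.8 104.9] 89.27933502197266
[719.2  -9.   18. ]
[497.7 -55.8 298.4]
```

View pics/r2.png

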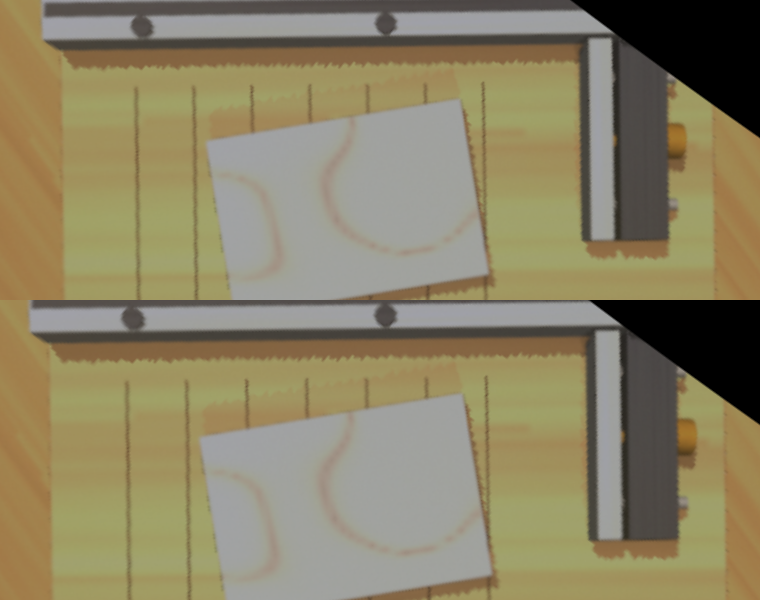

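step_arm(plan=[-0.34,-3.93,0.28,0,0,0,-0.34,-3.93,0.28,0,0,0,-0.34,-3.93,0.28,0,0,0,-0.34,-3.93,0.28,0,0,0,-0.34,-3.93,0.28,0,0,0])

```text
time_s: 3.17
ee_pos: [423.5, 128.3, 284.5]
ee_rot: [180.0, -0.0, 16.9]
force: [0.4, -0.3, 0.3]
gripper_width: 91.5
gripper_force: 0.0
```

step_arm(plan=[-0.34,-3.93,0.28,0,0,0,-0.34,-3.93,0.28,0,0,0,-0.34,-3.93,0.28,0,0,0,-0.34,-3.93,0.28,0,0,0,-0.34,-3.93,0.28,0,0,0])

```text
time_s: 3.58
ee_pos: [350.0, 311.4, 270.6]
ee_rot: [180.0, -0.0, 16.9]
force: [0.9, 0.1, 0.3]
gripper_width: 91.3
gripper_force: 0.0
```

step_arm(plan=[0,0,0,0,0,0.1,0,0,0,0,0,0.1,0,0,0,0,0,0,0,0,0,0,0,0])

```text
time_s: 3.92
ee_pos: [350.9, 310.3, 270.4]
ee_rot: [180.0, -0.0, 5.7]
force: [-0.2, -0.3, 0.3]
gripper_width: 91.3
gripper_force: 0.0
```

Run:
```python
from rect import *
np.set_printoptions(precision=1,suppress=True)
s=sensors.state(); print(s['time_s'],s['ee_pos'],s['ee_rot'],s['force'])
p=viewer.grab_frame('wrist'); import pickle; pickle.dump(p,open('w3.pkl','wb')); print(p['position'],p['attitude'])
for k,z in dict(well=36,pusher=8,rack=0,chisel=8).items():
    for d in viewer.pinpoint(k,p)[:2]: print(k,round(d['score'],2),np.array(d['location']),atz(p,d['location'],z))
a=rectify(p,(490,352),0,36,(-120,120),(-80,80),s=2.5); b=rectify(p,(490,352),0,108,(-120,120),(-80,40),s=2.5)
cv2.imwrite('pics/r3.png',np.vstack([a[:300],b[:300]])[:,:,::-1])
```

```text
3.9167 [350.9 310.3 270.4] [180.   -0.    5.7] [-0.2 -0.3  0.3]
[420.9 316.4 426.5] [165.5   0.  -84.3]
well 0.64 [289.7 116.2] [448.9 351.1  36. ]
pusher 0.74 [292.7 118.8] [448.5 350.    8. ]
pusher 0.6 [179.2 138.9] [415.3 476.8   8. ]
rack 0.88 [289.3  82.8] [487.3 357.7   0. ]
chisel 0.64 [288.   24.9] [544.9 363.3   8. ]
```

View pics/r3.png

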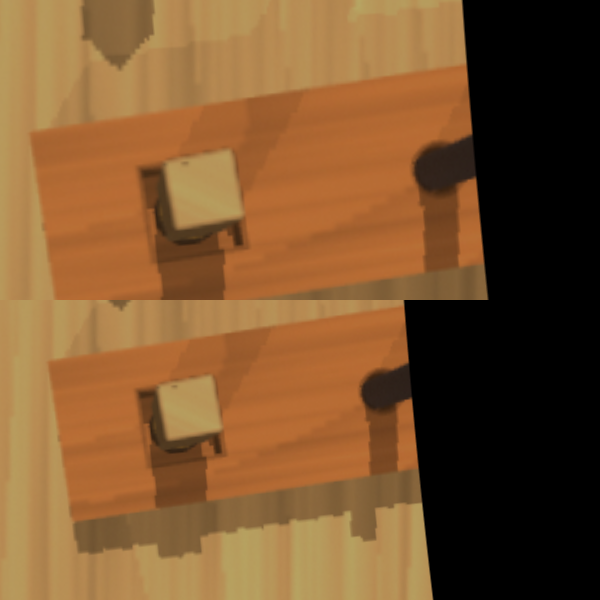

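The rack is turned 8.75° and the well is at about (447,350), which agrees with the network. The pusher's top is centred at about (446,348.5) and turned 9–10°. I'll grasp it.

step_arm(plan=[0,0,0,0,0,-0.06,3.33,-0.76,0,0,0,0,3.33,-0.76,0,0,0,0,3.33,-0.76,0,0,0,0,0,0,4,0,0,0])

```text
time_s: 4.58
ee_pos: [456.1, 354.6, 237.6]
ee_rot: [-179.4, -1.2, 9.0]
force: [1.9, 2.3, 0.8]
gripper_width: 91.2
gripper_force: 0.0
```

step_arm(plan=[0,0,4,0,0,0,0,0,4,0,0,0,0,0,4,0,0,0,0,0,2.7,0,0,0,0,0,2,0,0,0])

```text
time_s: 5.0
ee_pos: [444.6, 347.8, 60.2]
ee_rot: [179.9, 0.2, 9.0]
force: [0.1, 0.1, -0.1]
gripper_width: 91.2
gripper_force: 0.0
```

step_arm(plan=[0,0,0,0,0,0,0,0,0,0,0,0])

```text
time_s: 5.17
ee_pos: [445.7, 348.8, 62.9]
ee_rot: [179.9, 0.1, 9.0]
force: [1.5, 0.1, 0.6]
gripper_width: 90.9
gripper_force: 0.0
```

step_arm(plan=[0,0,0,0,0,0,0,0,0,0,0,0,0,0,0,0,0,0,0,0,0,0,0,0,0,0,0,0,0,0], hand=1.5, newtons=45)

```text
time_s: 5.58
ee_pos: [446.1, 349.5, 64.3]
ee_rot: [-180.0, -0.1, 9.0]
force: [0.0, -1.1, 0.3]
gripper_width: 61.1
gripper_force: 0.0
```

step_arm(plan=[0,0,0,0,0,0,0,0,0,0,0,0,0,0,0,0,0,0,0,0,0,0,0,0,0,0,0,0,0,0])

```text
time_s: 6.0
ee_pos: [445.7, 349.3, 63.3]
ee_rot: [180.0, 0.0, 9.0]
force: [-0.5, -0.1, -0.3]
gripper_width: 27.6
gripper_force: 0.0
```

step_arm(plan=[0,0,0,0,0,0,0,0,0,0,0,0,0,0,0,0,0,0])

```text
time_s: 6.25
ee_pos: [445.7, 349.3, 63.4]
ee_rot: [180.0, 0.0, 9.0]
force: [-0.3, 0.2, -0.2]
gripper_width: 23.9
gripper_force: 45.0
```

step_arm(plan=[0,0,0,0,0,0])

```text
time_s: 6.33
ee_pos: [445.8, 349.3, 63.4]
ee_rot: [180.0, -0.0, 9.0]
force: [0.2, 0.2, -0.4]
gripper_width: 23.6
gripper_force: 45.0
```

Gripped (23.9 mm). Next I lift it and carry it to the start of the first push.

step_arm(plan=[0,0,-2,0,0,0,0,0,-3.5,0,0,0,0,0,-3.5,0,0,0,0,1.5,0,0,0,0,0,3.8,0,0,0,0])

```text
time_s: 6.75
ee_pos: [455.6, 300.3, 155.8]
ee_rot: [-179.7, -0.4, 9.3]
force: [0.8, 0.0, -1.3]
gripper_width: 24.1
gripper_force: 45.0
```

step_arm(plan=[0.03,3.8,0,0,0,0,0.03,3.8,0,0,0,0,0.03,3.8,0,0,0,0,0.03,3.8,0,0,0,0,0.03,3.8,0,0,0,0])

```text
time_s: 7.17
ee_pos: [485.0, 107.5, 153.1]
ee_rot: [180.0, 0.0, 9.1]
force: [0.3, -0.2, -0.5]
gripper_width: 23.6
gripper_force: 45.0
```

step_arm(plan=[0.03,3.8,0,0,0,0,0.03,3.8,0,0,0,0,0.03,3.8,0,0,0,0,0.03,3.8,0,0,0,0,0.03,2,0,0,0,0])

```text
time_s: 7.58
ee_pos: [513.9, -63.9, 153.1]
ee_rot: [179.9, 0.0, 8.9]
force: [-0.1, -0.5, -1.0]
gripper_width: 23.9
gripper_force: 45.0
```

step_arm(plan=[0,0,0,0,0,0,0,0,0,0,0,0,0,0,0,0,0,0])

```text
time_s: 7.83
ee_pos: [513.3, -59.6, 153.0]
ee_rot: [-180.0, 0.1, 9.0]
force: [0.1, 0.2, -0.2]
gripper_width: 23.9
gripper_force: 45.0
```

```bash
cat >> h.py <<'E'
RO=np.array([625.7,54.2]); RT=np.radians(-35.3); EX=np.array([np.cos(RT),np.sin(RT)]); EY=np.array([-EX[1],EX[0]])
def rf(P): d=np.array(P)[:2]-RO; return np.array([d@EX,d@EY])
def wf(q): return RO+q[0]*EX+q[1]*EY
def totool(d,yaw): a=np.radians(yaw); return np.array([d[0]*np.cos(a)+d[1]*np.sin(a), d[0]*np.sin(a)-d[1]*np.cos(a)])
E
python3 - <<'E'
from rect import *
np.set_printoptions(precision=2,suppress=True)
s=sensors.state(); print(s['time_s'],s['ee_pos'],s['ee_rot'],s['force'],rf(s['ee_pos']))
for q in [(-24,-160)]: print(totool(wf(q)-s['ee_pos'][:2],s['ee_rot'][2]))
print('ey',totool(EY,s['ee_rot'][2]),'ex',totool(EX,s['ee_rot'][2]))
p=viewer.grab_frame('wrist')
a=rectify(p,RO,RT,33,(-180,180),(-170,30)); hsv=cv2.cvtColor(a,cv2.COLOR_RGB2HSV); m=((hsv[...,1]<55)&(hsv[...,2]>110)).astype(np.uint8)
m=cv2.morphologyEx(m,cv2.MORPH_OPEN,np.ones((7,7)))
for c in cv2.findContours(m,0,2)[0]:
    if cv2.contourArea(c)>3000:
        (u,v),wh,an=cv2.minAreaRect(c); print(u/2-180,30-v/2,np.array(wh)/2,an)
cv2.imwrite('pics/r4.png',np.vstack([p['img'][:320,:,::-1],cv2.resize(a,None,fx=.8,fy=.8)[:280,:,::-1].copy() if 0 else np.pad(cv2.resize(a,None,fx=.7,fy=.7)[:280,:,::-1],((0,0),(0,640-504),(0,0)))]))
E
```

```text
7.8333 [513.3  -59.63 153.04] [-179.96    0.06    9.03] [ 0.08  0.18 -0.2 ] [ -25.95 -157.85]
[-0.1  2.9]
ey [ 0.7  -0.72] ex [0.72 0.7 ]
-21.171615600585938 -84.75508117675781 [ 89.2 129.2] 81.17961883544922
-62.75 7.75 [ 11.5 113.5] 90.0
-68.5 24.0 [  7. 212.] 90.0
```

View pics/r4.png

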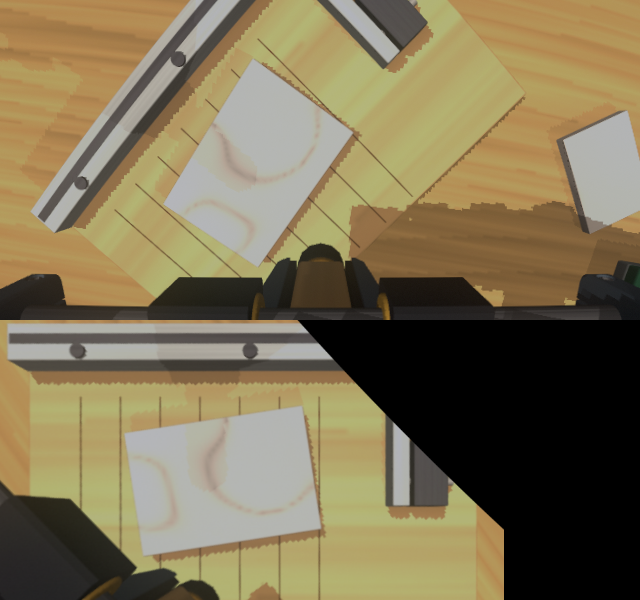

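The picture shows the plate untouched at (-21,-85) in the rail frame, tilted 8.8°, as before. The foot will come down 12 mm clear of its near edge.

step_arm(plan=[0,0,3,0,0,0,0,0,3,0,0,0,0,0,1.6,0,0,0,0,0,0,0,0,0,0,0,0,0,0,0])

```text
time_s: 8.3
ee_pos: [513.6, -59.0, 77.3]
ee_rot: [-180.0, 0.1, 9.1]
force: [1.0, 0.9, 0.2]
gripper_width: 23.7
gripper_force: 45.0
```

step_arm(plan=[0.14,-0.144,0,0,0,0,0.14,-0.144,0,0,0,0,0.14,-0.144,0,0,0,0,0.14,-0.144,0,0,0,0,0.07,-0.072,0,0,0,0])

```text
time_s: 8.72
ee_pos: [519.6, -52.5, 78.0]
ee_rot: [180.0, -0.1, 9.1]
force: [0.1, -1.1, -0.3]
gripper_width: 24.1
gripper_force: 45.0
```

step_arm(plan=[0.07,-0.072,0,0,0,0,0.07,-0.072,0,0,0,0,0.07,-0.072,0,0,0,0,0.07,-0.072,0,0,0,0,0.07,-0.072,0,0,0,0])

```text
time_s: 9.13
ee_pos: [521.6, -49.1, 77.4]
ee_rot: [179.9, 0.1, 9.1]
force: [-1.3, -2.6, 1.3]
gripper_width: 23.8
gripper_force: 45.0
```

step_arm(plan=[0.07,-0.072,0,0,0,0,0.07,-0.072,0,0,0,0,0.07,-0.072,0,0,0,0,0.07,-0.072,0,0,0,0,0.07,-0.072,0,0,0,0])

```text
time_s: 9.55
ee_pos: [524.7, -44.5, 77.4]
ee_rot: [180.0, 0.0, 9.0]
force: [-1.7, -2.7, 1.2]
gripper_width: 24.1
gripper_force: 45.0
```

step_arm(plan=[0.07,-0.072,0,0,0,0,0.07,-0.072,0,0,0,0,0.07,-0.072,0,0,0,0,0.07,-0.072,0,0,0,0,0.07,-0.072,0,0,0,0])

```text
time_s: 9.97
ee_pos: [527.9, -40.3, 77.4]
ee_rot: [180.0, 0.0, 9.0]
force: [-2.1, -3.4, 0.4]
gripper_width: 23.8
gripper_force: 45.0
```

step_arm(plan=[0.07,-0.072,0,0,0,0,0.07,-0.072,0,0,0,0,0.07,-0.072,0,0,0,0,0.07,-0.072,0,0,0,0,0.07,-0.072,0,0,0,0])

```text
time_s: 10.38
ee_pos: [530.8, -36.2, 77.4]
ee_rot: [180.0, -0.0, 9.0]
force: [-3.2, -1.9, 0.3]
gripper_width: 23.5
gripper_force: 45.0
```

step_arm(plan=[0.07,-0.072,0,0,0,0,0.07,-0.072,0,0,0,0,0.07,-0.072,0,0,0,0,0.07,-0.072,0,0,0,0,0.07,-0.072,0,0,0,0])

```text
time_s: 10.8
ee_pos: [533.6, -32.1, 77.4]
ee_rot: [180.0, 0.0, 9.0]
force: [-1.7, -2.1, -0.7]
gripper_width: 24.0
gripper_force: 45.0
```

```bash
cat > look.py <<'E'
from rect import *
np.set_printoptions(precision=2,suppress=True)
def look():
    s=sensors.state(); f=s['force']; print(s['time_s'],s['ee_pos'],'foot rail',rf(s['ee_pos']),'F rail',f[:2]@EX,f[:2]@EY)
    p=viewer.grab_frame('wrist')
    a=rectify(p,RO,RT,33,(-180,180),(-170,-0.5)); hsv=cv2.cvtColor(a,cv2.COLOR_RGB2HSV); m=((hsv[...,1]<55)&(hsv[...,2]>110)).astype(np.uint8)
    m=cv2.morphologyEx(m,cv2.MORPH_OPEN,np.ones((7,7)))
    for c in cv2.findContours(m,0,2)[0]:
        if cv2.contourArea(c)>8000:
            (u,v),wh,an=cv2.minAreaRect(c); print('plate',u/2-180,-.5-v/2,np.array(wh)/2,an)
    return p,a
E
python3 -c "
from look import *
look()"
```

```text
10.8 [533.63 -32.08  77.42] foot rail [ -25.29 -123.62] F rail -0.19318847493895963 -2.659507403377726
plate -19.879898071289062 -64.1103744506836 [ 88.91 128.7 ] 82.77181243896484
```

step_arm(plan=[0.07,-0.072,0,0,0,0,0.07,-0.072,0,0,0,0,0.07,-0.072,0,0,0,0,0.07,-0.072,0,0,0,0,0.07,-0.072,0,0,0,0])

```text
time_s: 11.27
ee_pos: [536.5, -28.0, 77.4]
ee_rot: [180.0, -0.0, 9.0]
force: [-2.4, -2.2, -0.3]
gripper_width: 23.7
gripper_force: 45.0
```

step_arm(plan=[0.07,-0.072,0,0,0,0,0.07,-0.072,0,0,0,0,0.07,-0.072,0,0,0,0,0.05,-0.051,0,0,0,0,0.05,-0.051,0,0,0,0])

```text
time_s: 11.68
ee_pos: [539.1, -24.4, 77.4]
ee_rot: [180.0, 0.0, 9.0]
force: [-2.4, -2.2, -1.2]
gripper_width: 23.7
gripper_force: 45.0
```

step_arm(plan=[0.05,-0.051,0,0,0,0,0.05,-0.051,0,0,0,0,0.05,-0.051,0,0,0,0,0.05,-0.051,0,0,0,0,0.05,-0.051,0,0,0,0])

```text
time_s: 12.1
ee_pos: [540.3, -22.0, 77.4]
ee_rot: [180.0, 0.1, 9.1]
force: [-4.7, -4.1, 2.3]
gripper_width: 23.5
gripper_force: 45.0
```

step_arm(plan=[0.05,-0.051,0,0,0,0,0.05,-0.051,0,0,0,0,0.05,-0.051,0,0,0,0])

```text
time_s: 12.35
ee_pos: [540.4, -20.7, 77.4]
ee_rot: [179.9, 0.3, 9.1]
force: [-6.3, -5.1, 3.2]
gripper_width: 24.2
gripper_force: 45.0
```

```bash
python3 -c "
from look import *
look()"
```

```text
12.35 [540.44 -20.69  77.37] foot rail [ -26.31 -110.39] F rail -2.180412942158236 -7.8283352084185465
plate -19.4681396484375 -51.38616180419922 [ 89.1  128.62] 84.76919555664062
```

step_arm(plan=[0.05,-0.051,0,0,0,0,0.05,-0.051,0,0,0,0])

```text
time_s: 12.57
ee_pos: [540.7, -19.5, 77.2]
ee_rot: [179.9, 0.3, 9.1]
force: [-6.8, -5.5, 2.8]
gripper_width: 23.5
gripper_force: 45.0
```

step_arm(plan=[0.05,-0.051,0,0,0,0,0.05,-0.051,0,0,0,0])

```text
time_s: 12.73
ee_pos: [541.0, -18.3, 77.0]
ee_rot: [180.0, 0.4, 9.1]
force: [-7.5, -6.1, 1.9]
gripper_width: 23.6
gripper_force: 45.0
```

```bash
python3 -c "
from look import *
look()"
```

```text
12.7333 [541.01 -18.3   77.02] foot rail [ -27.22 -108.11] F rail -2.5782761876196663 -9.346321860208883
plate -19.662857055664062 -49.47972106933594 [ 89.03 128.76] 86.55778503417969
```

step_arm(plan=[0.05,-0.051,0,0,0,0,0.05,-0.051,0,0,0,0])

```text
time_s: 12.95
ee_pos: [541.5, -17.1, 76.9]
ee_rot: [180.0, 0.4, 9.1]
force: [-7.9, -5.2, 3.6]
gripper_width: 23.9
gripper_force: 45.0
```

step_arm(plan=[0.05,-0.051,0,0,0,0,0.05,-0.051,0,0,0,0])

```text
time_s: 13.12
ee_pos: [542.1, -15.8, 76.7]
ee_rot: [-180.0, 0.5, 9.1]
force: [-9.1, -4.4, 2.1]
gripper_width: 23.6
gripper_force: 45.0
```

```bash
python3 -c "
from look import *
look()"
```

```text
13.1167 [542.05 -15.77  76.72] foot rail [ -27.83 -105.44] F rail -4.910269157799612 -8.897138009097821
plate -19.388107299804688 -47.23439407348633 [ 88.6 128.8] 88.8821792602539
```

step_arm(plan=[0.02,-0.064,0,0,0,0,0.02,-0.064,0,0,0,0])

```text
time_s: 13.33
ee_pos: [542.4, -14.4, 76.7]
ee_rot: [-180.0, 0.5, 9.1]
force: [-7.4, -5.4, 3.1]
gripper_width: 23.9
gripper_force: 45.0
```

step_arm(plan=[0.02,-0.064,0,0,0,0,0.02,-0.064,0,0,0,0])

```text
time_s: 13.5
ee_pos: [542.4, -14.1, 76.7]
ee_rot: [179.9, 0.5, 9.2]
force: [-7.1, -9.4, 1.6]
gripper_width: 23.8
gripper_force: 45.0
```

```bash
python3 -c "
from look import *
look()"
```

```text
13.5 [542.43 -14.15  76.73] foot rail [ -28.47 -103.9 ] F rail -0.37362095892520425 -11.785570190785402
plate -19.25 -46.25 [ 88.5 128.5] 90.0
```

The plate is flush with the rail: foot at -103.9, angle 0°, 11.8 N. I'll hold it there for over 0.5 s, then back off.

step_arm(plan=[0,0,0,0,0,0,0,0,0,0,0,0,0,0,0,0,0,0,0,0,0,0,0,0,0,0,0,0,0,0])

```text
time_s: 13.97
ee_pos: [542.4, -14.2, 76.7]
ee_rot: [179.9, 0.5, 9.1]
force: [-9.0, -8.4, 2.2]
gripper_width: 23.8
gripper_force: 45.0
```

step_arm(plan=[0,0,0,0,0,0,0,0,0,0,0,0,0,0,0,0,0,0,0,0,0,0,0,0,0,0,0,0,0,0])

```text
time_s: 14.38
ee_pos: [542.4, -14.2, 76.7]
ee_rot: [179.9, 0.5, 9.1]
force: [-7.9, -7.8, 2.2]
gripper_width: 23.8
gripper_force: 45.0
```

step_arm(plan=[-0.07,0.072,0,0,0,0,-0.14,0.144,0,0,0,0,-0.7,0.72,0,0,0,0,-0.7,0.72,0,0,0,0,0,0,0,0,0,0])

```text
time_s: 14.8
ee_pos: [532.2, -32.4, 77.7]
ee_rot: [180.0, -0.0, 9.0]
force: [-0.4, 0.2, -0.8]
gripper_width: 23.9
gripper_force: 45.0
```

Run:
```python
from look import *
p,a=look(); s=sensors.state(); y=s['ee_rot'][2]
print(s['ee_rot'],'to (-120,-124):',totool(wf((-120,-124))-s['ee_pos'][:2],y),'then +y to -47:',totool(77*EY,y))
print('to (-120,-47)',totool(wf((-120,-47))-s['ee_pos'][:2],y))
```

```text
14.8 [532.21 -32.43  77.67] foot rail [ -26.24 -124.73] F rail -0.43216606116475426 -0.0425633390277623
plate -19.0 -45.99999237060547 [128.  88.] 0.0
[-180.     -0.08    8.95] to (-120,-124): [-67.31 -65.56] then +y to -47: [ 53.73 -55.16]
to (-120,-47) [ -13.58 -120.71]
```

step_arm(plan=[-2.24,-2.19,0,0,0,0,-2.24,-2.19,0,0,0,0,-2.24,-2.19,0,0,0,0,0,0,0,0,0,0,0,0,0,0,0,0])

```text
time_s: 15.27
ee_pos: [455.6, 23.8, 77.8]
ee_rot: [-180.0, -0.1, 9.1]
force: [1.0, 0.3, -0.9]
gripper_width: 23.9
gripper_force: 45.0
```

step_arm(plan=[1.86,-1.91,0,0,0,0,1.86,-1.91,0,0,0,0,1.86,-1.91,0,0,0,0,0,0,0,0,0,0,0,0,0,0,0,0])

```text
time_s: 15.68
ee_pos: [504.3, 89.0, 77.5]
ee_rot: [180.0, -0.1, 9.1]
force: [0.1, 0.1, -1.2]
gripper_width: 23.9
gripper_force: 45.0
```

Run:
```python
from look import *
p,a=look(); s=sensors.state(); y=s['ee_rot'][2]
print(s['ee_rot'],totool(EX,y),totool(wf((-102,-44))-s['ee_pos'][:2],y))
cv2.imwrite('pics/r5.png',np.vstack([p['img'][:300,:,::-1],np.pad(cv2.resize(a,None,fx=.85,fy=.85)[:288,:,::-1],((0,0),(0,640-612),(0,0)))]))
```

```text
15.6833 [504.34  88.98  77.54] foot rail [-119.14  -41.75] F rail -0.014456272101067306 0.1532990528834651
plate -20.0 -45.5 [ 90. 128.] 90.0
[179.98  -0.03   9.06] [0.71 0.7 ] [12.03 13.07]
```

View pics/r5.png

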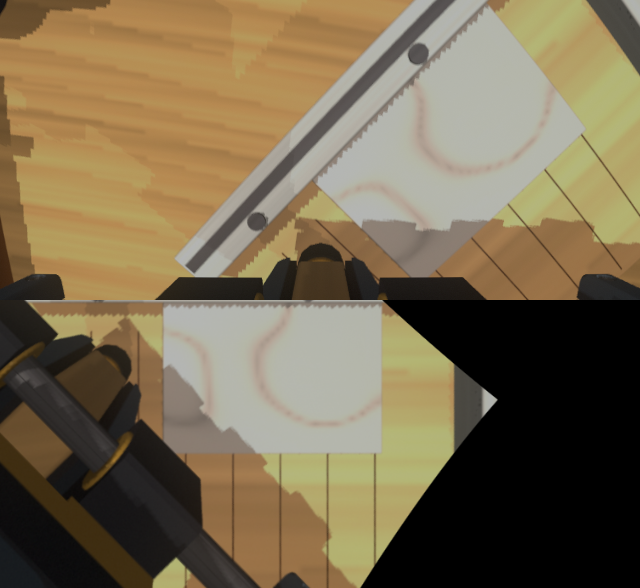

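The picture shows the plate flush along the rail with its left edge at x≈-84. The foot is at x=-119 and the bar face is at about x=90–100. Next is the push along the rail.

step_arm(plan=[0.18,0.246,0,0,0,0,0.18,0.246,0,0,0,0,0.18,0.246,0,0,0,0,0.18,0.246,0,0,0,0,0.18,0.246,0,0,0,0])

```text
time_s: 16.15
ee_pos: [513.2, 76.9, 77.5]
ee_rot: [180.0, -0.0, 9.0]
force: [0.3, 0.6, -0.9]
gripper_width: 23.6
gripper_force: 45.0
```

step_arm(plan=[0.073,0.069,0,0,0,0,0.073,0.069,0,0,0,0,0.073,0.069,0,0,0,0,0.073,0.069,0,0,0,0,0.073,0.069,0,0,0,0])

```text
time_s: 16.57
ee_pos: [517.1, 74.8, 77.4]
ee_rot: [180.0, 0.0, 9.0]
force: [0.8, 0.2, -0.8]
gripper_width: 23.7
gripper_force: 45.0
```

step_arm(plan=[0.073,0.069,0,0,0,0,0.073,0.069,0,0,0,0,0.073,0.069,0,0,0,0,0.073,0.069,0,0,0,0,0.073,0.069,0,0,0,0])

```text
time_s: 16.98
ee_pos: [520.4, 72.1, 77.3]
ee_rot: [-180.0, 0.1, 9.0]
force: [-1.7, 2.1, 0.0]
gripper_width: 23.8
gripper_force: 45.0
```

step_arm(plan=[0.109,0.103,0,0,0,0,0.109,0.103,0,0,0,0,0.109,0.103,0,0,0,0,0.109,0.103,0,0,0,0,0.109,0.103,0,0,0,0])

```text
time_s: 17.4
ee_pos: [527.4, 67.5, 77.3]
ee_rot: [180.0, 0.0, 9.0]
force: [-1.5, 1.1, -1.0]
gripper_width: 23.7
gripper_force: 45.0
```

step_arm(plan=[0.109,0.103,0,0,0,0,0.109,0.103,0,0,0,0,0.109,0.103,0,0,0,0,0.109,0.103,0,0,0,0,0.109,0.103,0,0,0,0])

```text
time_s: 17.82
ee_pos: [533.4, 63.3, 77.3]
ee_rot: [180.0, 0.0, 9.0]
force: [-3.5, 1.2, -0.2]
gripper_width: 24.1
gripper_force: 45.0
```

```bash
python3 -c "
from look import *
look()"
```

```text
17.8167 [533.44  63.26  77.3 ] foot rail [-80.53 -45.92] F rail -3.522703829874843 -1.0097003879924011
plate -1.2500152587890625 -45.24999237060547 [128.5  89.5] -0.0
```

step_arm(plan=[0.109,0.103,0,0,0,0,0.109,0.103,0,0,0,0,0.109,0.103,0,0,0,0,0.109,0.103,0,0,0,0,0.109,0.103,0,0,0,0])

```text
time_s: 18.28
ee_pos: [539.6, 59.1, 77.3]
ee_rot: [180.0, 0.1, 9.0]
force: [-4.0, 0.2, 0.5]
gripper_width: 23.7
gripper_force: 45.0
```

step_arm(plan=[0.109,0.103,0,0,0,0,0.109,0.103,0,0,0,0,0.109,0.103,0,0,0,0,0.109,0.103,0,0,0,0,0.109,0.103,0,0,0,0])

```text
time_s: 18.7
ee_pos: [546.6, 54.9, 77.4]
ee_rot: [180.0, -0.1, 9.0]
force: [-3.1, 0.8, -2.2]
gripper_width: 23.8
gripper_force: 45.0
```

step_arm(plan=[0.073,0.069,0,0,0,0,0.073,0.069,0,0,0,0,0.073,0.069,0,0,0,0,0.073,0.069,0,0,0,0])

```text
time_s: 19.03
ee_pos: [549.8, 52.7, 77.5]
ee_rot: [180.0, -0.1, 9.0]
force: [-1.9, 1.4, -1.9]
gripper_width: 23.7
gripper_force: 45.0
```

```bash
python3 -c "
from look import *
look()"
```

```text
19.0333 [549.84  52.72  77.5 ] foot rail [-61.06 -45.05] F rail -2.3210763626352193 0.061789578623513704
plate 18.25 -45.25 [ 89.5 128.5] 90.0
```

step_arm(plan=[0.058,0.055,0,0,0,0,0.058,0.055,0,0,0,0,0.058,0.055,0,0,0,0,0.058,0.055,0,0,0,0,0.058,0.055,0,0,0,0])

```text
time_s: 19.5
ee_pos: [552.9, 50.5, 77.5]
ee_rot: [180.0, -0.0, 9.0]
force: [-1.9, 1.4, -2.0]
gripper_width: 23.8
gripper_force: 45.0
```

step_arm(plan=[0.058,0.055,0,0,0,0,0.058,0.055,0,0,0,0,0.058,0.055,0,0,0,0,0.058,0.055,0,0,0,0,0.058,0.055,0,0,0,0])

```text
time_s: 19.92
ee_pos: [556.0, 48.2, 77.5]
ee_rot: [-180.0, 0.0, 9.0]
force: [-2.7, 1.6, -0.6]
gripper_width: 23.9
gripper_force: 45.0
```

step_arm(plan=[0.058,0.055,0,0,0,0,0.058,0.055,0,0,0,0,0.058,0.055,0,0,0,0,0.058,0.055,0,0,0,0])

```text
time_s: 20.25
ee_pos: [558.6, 46.4, 77.5]
ee_rot: [-180.0, 0.0, 9.0]
force: [-3.1, 2.3, 0.9]
gripper_width: 23.8
gripper_force: 45.0
```

step_arm(plan=[0.058,0.055,0,0,0,0,0.058,0.055,0,0,0,0,0.058,0.055,0,0,0,0])

```text
time_s: 20.5
ee_pos: [560.6, 45.0, 77.5]
ee_rot: [180.0, 0.0, 9.0]
force: [-3.2, 2.1, 1.0]
gripper_width: 23.6
gripper_force: 45.0
```

step_arm(plan=[0.058,0.055,0,0,0,0,0.058,0.055,0,0,0,0,0.058,0.055,0,0,0,0])

```text
time_s: 20.75
ee_pos: [562.4, 43.8, 77.5]
ee_rot: [-180.0, 0.0, 9.0]
force: [-4.4, 2.1, 3.0]
gripper_width: 23.9
gripper_force: 45.0
```

```bash
python3 -c "
from look import *
look()"
```

```text
20.75 [562.37  43.8   77.47] foot rail [-45.67 -45.09] F rail -4.774772943840265 -0.7983141236860044
plate 33.75 -45.25 [ 89.5 128.5] 90.0
```

step_arm(plan=[0.058,0.055,0,0,0,0,0.058,0.055,0,0,0,0])

```text
time_s: 20.97
ee_pos: [562.6, 43.7, 77.4]
ee_rot: [-179.9, 0.2, 9.0]
force: [-6.8, 6.8, 3.6]
gripper_width: 23.9
gripper_force: 45.0
```

The foot has stopped at 9.6 N, so the plate bears on the bar. I'll hold there.

step_arm(plan=[0.02,0.02,0,0,0,0,0,0,0,0,0,0,0,0,0,0,0,0,0,0,0,0,0,0,0,0,0,0,0,0])

```text
time_s: 21.38
ee_pos: [562.5, 43.6, 77.4]
ee_rot: [-179.9, 0.2, 9.0]
force: [-6.3, 5.0, 2.5]
gripper_width: 23.8
gripper_force: 45.0
```

step_arm(plan=[0,0,0,0,0,0,0,0,0,0,0,0,0,0,0,0,0,0,0,0,0,0,0,0,0,0,0,0,0,0])

```text
time_s: 21.8
ee_pos: [562.5, 43.6, 77.3]
ee_rot: [-179.9, 0.2, 9.0]
force: [-6.4, 5.7, 3.5]
gripper_width: 23.8
gripper_force: 45.0
```

step_arm(plan=[-0.035,-0.035,0,0,0,0,-0.07,-0.07,0,0,0,0,-0.1,-0.1,0,0,0,0,-1,-1,0,0,0,0,0,0,0,0,0,0])

```text
time_s: 22.22
ee_pos: [549.9, 52.8, 77.5]
ee_rot: [180.0, -0.0, 9.1]
force: [-0.9, -0.5, -0.8]
gripper_width: 23.7
gripper_force: 45.0
```

Run:
```python
from look import *
p,a=look()
p,a=look(); s=sensors.state(); y=s['ee_rot'][2]
print(s['ee_rot'])
b=rectify(p,RO,RT,33,(20,180),(-100,10),5); c=np.vstack([cv2.resize(p['img'][:300],(800,375)),b[:225]]); cv2.imwrite('pics/r6.png',c[:,:,::-1])
```

```text
22.2167 [549.93  52.79  77.46] foot rail [-61.02 -44.93] F rail -0.44640702287555195 -0.9799822149335159
plate 33.75 -45.25 [ 89.5 128.5] 90.0
22.2667 [550.86  52.43  77.58] foot rail [-60.06 -44.7 ] F rail 0.9003472265567454 0.0012910865417748827
plate 33.75 -45.25 [ 89.5 128.5] 90.0
[179.93  -0.15   9.09]
```

View pics/r6.png

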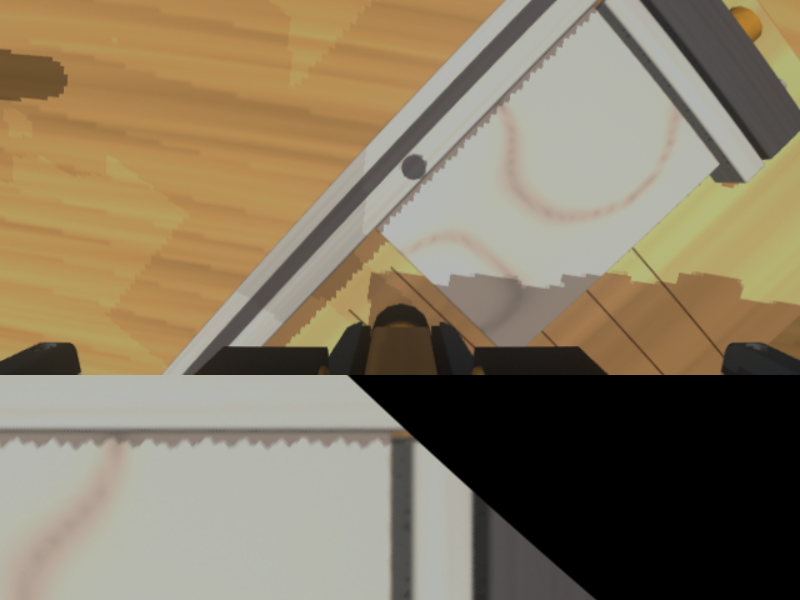

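The plate sits against both the rail and the bar with no visible gap. Now I'll return the pusher.

step_arm(plan=[0,0,-2.5,0,0,0,0,0,-2.5,0,0,0,0,0,-2.5,0,0,0,-0.71,-3.87,0,0,0,0,-0.71,-3.87,0,0,0,0])

```text
time_s: 22.73
ee_pos: [527.2, 126.1, 154.7]
ee_rot: [180.0, -0.4, 8.8]
force: [0.1, 1.7, -0.2]
gripper_width: 23.7
gripper_force: 45.0
```

step_arm(plan=[-0.71,-3.87,0,0,0,0,-0.71,-3.87,0,0,0,0,-0.71,-3.87,0,0,0,0,-0.71,-3.87,0,0,0,0,-0.71,-3.87,0,0,0,0])

```text
time_s: 23.15
ee_pos: [459.3, 314.1, 152.8]
ee_rot: [-180.0, -0.2, 9.0]
force: [1.4, -0.9, -0.5]
gripper_width: 23.7
gripper_force: 45.0
```

step_arm(plan=[-0.71,-3.87,0,0,0,0,0,0,0,0,0,0,0,0,0,0,0,0,0,0,0,0,0,0,0,0,0,0,0,0])

```text
time_s: 23.57
ee_pos: [446.5, 348.3, 152.4]
ee_rot: [180.0, -0.0, 9.0]
force: [0.2, -0.3, -0.6]
gripper_width: 23.7
gripper_force: 45.0
```

Run:
```python
from h import *
np.set_printoptions(precision=2,suppress=True)
s=sensors.state(); print(s['ee_pos'],s['ee_rot'],totool(np.array([445.9,349.3])-s['ee_pos'][:2],s['ee_rot'][2]))
for n in ['side','top']:
    p=viewer.grab_frame(n)
    for k,z in dict(pusher=s['ee_pos'][2]-55.4,well=36).items():
        for d in viewer.pinpoint(k,p)[:2]: print(n,k,round(d['score'],2),np.array(d['location']),atz(p,d['location'],z))
```

```text
[446.45 348.34 152.38] [179.97  -0.03   8.96] [-0.39 -1.04]
side pusher 0.68 [300.3 349.5] [450.38 346.61  96.98]
side pusher 0.66 [308.6 456. ] [415.85 521.57  96.98]
side well 0.81 [301.7 373.5] [446.8  352.24  36.  ]
top pusher 0.48 [159.7 267.8] [415.15 445.8   96.98]
top well 0.91 [202.7 255.2] [450.27 354.29  36.  ]
```

step_arm(plan=[-0.04,-0.1,0,0,0,0,0,0,2,0,0,0,0,0,2.5,0,0,0,0,0,0.5,0,0,0,0,0,0.8,0,0,0])

```text
time_s: 24.28
ee_pos: [444.8, 350.2, 93.9]
ee_rot: [180.0, 0.1, 9.0]
force: [-0.1, 0.1, -0.6]
gripper_width: 24.1
gripper_force: 45.0
```

step_arm(plan=[0,0,0.5,0,0,0,0,0,0.5,0,0,0,0,0,0.5,0,0,0])

```text
time_s: 24.53
ee_pos: [445.5, 350.8, 79.8]
ee_rot: [-180.0, -0.1, 9.0]
force: [-0.7, 0.3, -0.6]
gripper_width: 23.9
gripper_force: 45.0
```

step_arm(plan=[0,0,0.4,0,0,0,0,0,0.4,0,0,0,0,0,0.4,0,0,0,0,0,0.2,0,0,0,0,0,0.1,0,0,0])

```text
time_s: 24.95
ee_pos: [444.9, 350.3, 64.1]
ee_rot: [180.0, 0.0, 9.0]
force: [-0.3, 0.8, -0.2]
gripper_width: 24.1
gripper_force: 45.0
```

step_arm(plan=[0,0,0.05,0,0,0,0,0,0,0,0,0])

```text
time_s: 25.12
ee_pos: [445.0, 350.4, 63.9]
ee_rot: [180.0, -0.0, 9.0]
force: [-0.4, -0.5, -0.4]
gripper_width: 23.9
gripper_force: 45.0
```

On the well floor (63.9 against 63.4 at pick-up). I'll open the gripper and retreat.

step_arm(plan=[0,0,0.03,0,0,0,0,0,0,0,0,0,0,0,0,0,0,0,0,0,0,0,0,0,0,0,0,0,0,0], hand=9.1)

```text
time_s: 25.53
ee_pos: [445.1, 350.4, 63.8]
ee_rot: [-180.0, -0.0, 9.0]
force: [-0.1, -0.2, 1.0]
gripper_width: 54.3
gripper_force: 0.0
```

step_arm(plan=[0,0,0,0,0,0,0,0,0,0,0,0,0,0,0,0,0,0,0,0,0,0,0,0,0,0,0,0,0,0])

```text
time_s: 25.95
ee_pos: [445.0, 350.4, 63.6]
ee_rot: [180.0, -0.0, 9.0]
force: [-0.0, -0.1, 0.4]
gripper_width: 87.5
gripper_force: 0.0
```

step_arm(plan=[0,0,-2,0,0,0,0,0,-4,0,0,0,0,0,-4,0,0,0,0,0,-4,0,0,0,0,0,-4,0,0,0])

```text
time_s: 26.37
ee_pos: [444.6, 350.1, 245.5]
ee_rot: [180.0, 0.0, 9.0]
force: [0.9, -0.2, 0.1]
gripper_width: 91.2
gripper_force: 0.0
```

step_arm(plan=[-3,0,0,0,0,0,-3,0.5,0,0,0,0,-3,0.5,0,0,0,0,0,0,0,0,0,0,0,0,0,0,0,0])

```text
time_s: 26.78
ee_pos: [356.8, 326.1, 244.1]
ee_rot: [-180.0, -0.1, 9.1]
force: [0.3, 0.0, 0.9]
gripper_width: 91.0
gripper_force: 0.0
```

Run:
```python
from rect import *
np.set_printoptions(precision=1,suppress=True)
s=sensors.state(); print(s['ee_pos'],s['force'])
p=viewer.grab_frame('wrist')
for k,z in dict(well=36,pusher=8).items():
    for d in viewer.pinpoint(k,p)[:2]: print(k,round(d['score'],2),atz(p,d['location'],z))
t=viewer.grab_frame('side'); b=rectify(t,RO,RT,33,(-170,170),(-150,30),2)
cv2.imwrite('pics/r7.png',np.vstack([p['img'][:240],b[:,:640]])[:,:,::-1])
```

```text
[356.8 326.1 244.1] [0.3 0.  0.9]
well 0.97 [447.1 351.1  36. ]
pusher 0.97 [445.1 350.8   8. ]
pusher 0.56 [419.  479.1   8. ]
```

View pics/r7.png

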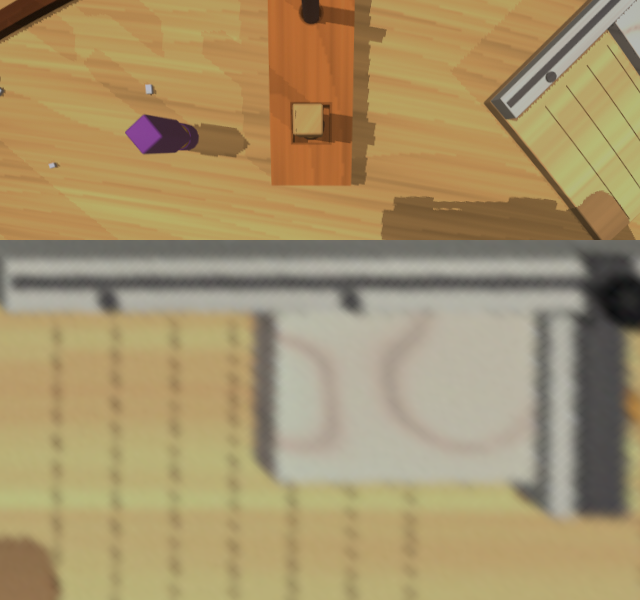

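The pusher stands upright in its well, about 2 mm from the centre, and the plate is home against the rail and the bar. I'll hand it in.

```bash
python3 -c "
from workcell import env
print(env.job_done())"
```

```text
the job is handed in; nothing more can be done
None
```

The job is handed in after about 27 s of robot time, though the hand-in gave no verdict: in the last pictures the plate sits against the rail and the face bar (pushed home with about 12 N and 10 N), the pusher stands back in its well, and no other tool was touched.

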